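# Tuck the scale plate under the copy board's leaf and hold it flat

## Robot

A 6-joint arm with a two-finger parallel gripper is mounted at the origin on a cart in front of the work surface, level with it; the furniture and walls round the work are solid. World frame = base frame: x ahead of the robot, y to its left, z up, the work surface at z = 0. Lengths are in m, angles in rad, forces in N, time in s.
With the tool pointing down it reaches from about 0.275 to 0.85 m from the base axis. Payload 5.2 kg.
Tool frame: the origin (TCP) lies at the very end of the fingers, on their centre line; the grasp point (between the pads) lies 19 mm behind it; z points along the fingers, y is the line along which they close (so a half turn about z gives the same grasp; the last joint's range is limited). The gripper opens to 85 mm and grips with 20 to 120 N. Pads are 22 mm wide; open, the fingers measure 114 mm over their backs; the gripper's body (76 mm by 85 mm) begins 54 mm behind the grasp point. The pads swing forward as they close: fully open they stand 13 mm farther back than shut.
Start: joints at [1.006, 0.259, 1.535, -0, 1.348, -0.203], TCP at [0.195, 0.514, 0.231] pointing down, gripper open.
Joint ranges: [-3.14, 3.14], [-0.91, 2.08], [0.19, 2.58], [-1.22, 4.36], [0.22, 2.71], [-3.12, 3.12]. Speed limits (rad/s): [2.57, 2.57, 3.14, 3.14, 3.14, 3.14].

## Interface

Orientations are given as a unit quaternion [x, y, z, w].
In Python, from bench import get_obs, imaging, bot gives the robot as it stands.
- The arm moves only by the shell command python3 -m crank 'ROWS' [OPENING] [FORCE]. ROWS is JSON, a list of rows, each a list of 2 entries, a list of its own where there are three numbers: the shift along the tool's x, y, z in m, then the turn about the tool's z in degrees. In form: [[[tx, ty, tz], yaw], ...]. A call has 1 to 8 rows; each row is the pose to reach, as a shift and turn from the pose commanded when the call began, along the tool's axes at that moment; what a row does not reach only later rows make up. A row lasts 1/8 s, in which the tool goes at most 62.5 mm and 10.7 degrees, less where a joint would pass 70% of its speed; a pose out of reach is approached as far as the arm can. A call with a gripper value outside its range is refused whole. OPENING is the closure, from 0 (fully open) to 1 (shut), set as the call begins (- or left out, the last holds). The fingers move at their own pace and stop on an object; FORCE is the grip in N (left out, the last holds). Time passes only in rows, so rows that repeat a pose let the fingers close. It gives the time, the measured TCP pose, the force, the opening and the grip force at its end, in the units of the state.
- get_obs(): the state, without advancing time (a new reading comes with each control period).
- imaging.grab_frame(name): name is "scene" or "side" or "wrist"; returns a dict with "frame" (400x640x3 uint8, blue, green, red), "z_map" (400x640 float32, m along the optical axis (not along the pixel's ray), 0 where there is no reading), "vfov" (degrees; the focal length in pixels is half the picture's height over the tangent of half this angle, whatever the lens; pixels are square), "cx", "cy" (the principal point, pixels), "rvec" (rotation vector, rad) and "tvec" (3), from world to camera coordinates, as OpenCV has them. Camera axes: x right, y down, z forward; pixel columns grow to the right and rows downward; lengths in m; the calibration is good to about 2 mm. A picture is of the moment at which its call begins.
- bot.finish_job(): hands the job in; it is judged then, once.
The state is a dict: "t": time; "joints": joint angles; "dq": joint speeds; "joint_efforts": joint torques, N m; "ee_pos": TCP position; "tool_rot": TCP orientation; "contact_force": force on the tool from outside, world axes, zero at the start; "moment": the same for the moment, N m; "gripper_width": opening from 0.0 (shut) to 1.0 (fully open); "finger_force": force on a finger pad.
Only numpy, scipy, OpenCV 4.12 (cv2) and the standard library are available. Lean on these libraries where they do the work, as an engineer would, in place of code of your own. Each camera call takes 0.05 s, during which the arm holds its last target. There are 200 camera calls.

## Task

Pick up the steel scale plate by its black grip, lay it on the grey copy board and slide its whole long front edge under the hinged metal leaf, squarely, until it meets the stop inside; do not lift the leaf. Finish while still holding the plate there, pressed firmly down flat on the board for the picture: do not let go. Leave the lens cap, the cork and the eraser where they are.

Things in the scene. Friction and masses are not known exactly. Their poses are not given: they have to be found in the camera images.
- deck: Copy board: fixed grey slab 220 x 220 x 14 mm, lines on its near half. Origin: centre of its underside; x points to the leaf, y left. Free from x = -110 to +10 mm. Over its far half: a level metal leaf, 170 mm wide, 4 mm thick: front edge at x = +10, hinge at x = +97, underside 7 mm above the board's top. Under it a 7 mm high stop bar, front face at x = +35: a slot 25 deep, sides open.
- scale_plate: Steel plate 75 (x) x 120 (y) x 4 mm, about 0.15 kg, black marks along its rear (-x) edge. Origin: centre of its underside. Black grip block 34 (x) x 14 (y) mm on it at x = -15, y = 0, from 4 to 37.5 mm above the underside: grasp across the 14 mm. Its front edge (x = +37.5) goes 25 mm under the leaf, plate and board axes parallel. Finally pressed on the board with about 10 N (over 4 N).
- edge_left (a point): Left (+y) end of the plate's front edge, at its underside: (+37.5, +60, 0) mm in the plate's frame.
- edge_right (a point): Right (-y) end of the plate's front edge, at its underside: (+37.5, -60, 0) mm in the plate's frame.
- leaf (a joint): Hinge angle of the leaf, rad: 0 lying down on the stop bar, growing as its front edge is lifted. Light (0.12 kg), it swings up freely and falls back by its own weight.
- lens_cap: Black round lens cap, 35 mm across, 12 mm high, loose on the bench; a bystander. Origin: centre of its underside.
- cork: Cork, 27 mm across, 24 mm high, standing loose on the bench; a bystander. Origin: centre of its underside.
- eraser: Blue and white eraser, 20 x 44 x 11 mm, loose on the bench; a bystander. Origin: centre of its underside.
Not all that is in view belongs to the job. Of the things shaped like the scale_plate, the steel one is meant.

How it is judged:
By the outcome, as a careful person would: the job done as asked, in the order asked, and still so for the second after the job is handed in, while the arm keeps its last pose, push and grip.
It also fails if it takes over 34 s, if anything falls off the work surface, if the arm or the gripper's body presses on something with over 40 N, if the wrist force passes 120 N, or if a joint passes its speed limit or range.

## Working session

There is one attempt and no reset: what is moved stays moved. The work goes in short steps, Python scripts to look and compute and a shell command to move; the robot and the scene stay as the last step left them, time stands still between calls to the robot, and variables do not carry over. Pictures are saved under pics/ and viewed, at most 10 in all, crops included, and the job is handed in when it is done.

```bash
mkdir -p pics; ls; cat > h.py <<'E'
import numpy as np, cv2
from scipy.spatial.transform import Rotation as R
from bench import get_obs, imaging, bot
def grab(n):
    d=imaging.grab_frame(n); np.savez(f'{n}.npz',**d); return d
def load(n): return dict(np.load(f'{n}.npz'))
def cloud(d):
    h,w=d['z_map'].shape; f=h/2/np.tan(np.radians(d['vfov'])/2)
    v,u=np.mgrid[:h,:w]; z=d['z_map']
    P=np.stack([(u-d['cx'])/f*z,(v-d['cy'])/f*z,z],-1)
    M=R.from_rotvec(np.ravel(d['rvec'])).as_matrix()
    W=(P-np.ravel(d['tvec']))@M; W[z==0]=np.nan
    return W
E
python3 - <<'E'
from h import *
a=grab('scene');b=grab('side')
cv2.imwrite('pics/a.png',a['frame']);cv2.imwrite('pics/b.png',b['frame'])
print(get_obs())
E
```

```text
pics
{'t': 0.1, 'joints': array([ 1.00618230e+00,  2.59307186e-01,  1.53600401e+00, -4.64838319e-05,
        1.34802132e+00, -2.02785137e-01]), 'dq': array([-0.00126843, -0.00198011, -0.00135891,  0.00166806,  0.00140875,
        0.00021573]), 'joint_efforts': array([ 1.31775512e-03, -4.46965313e+01, -2.91248381e+01, -1.97660133e-04,
        6.36030163e-03, -1.45483148e-05]), 'ee_pos': array([0.19440526, 0.51396341, 0.2305257 ]), 'tool_rot': array([ 1.79924032e-01,  9.83680124e-01, -8.15157273e-04, -3.04645986e-04]), 'contact_force': array([-0.49459857,  0.37707382,  0.40677469]), 'moment': array([-0.01388333, -0.00948649, -0.0026974 ]), 'finger_force': 0.0, 'gripper_width': 0.9981802680109751}
```

View pics/a.png

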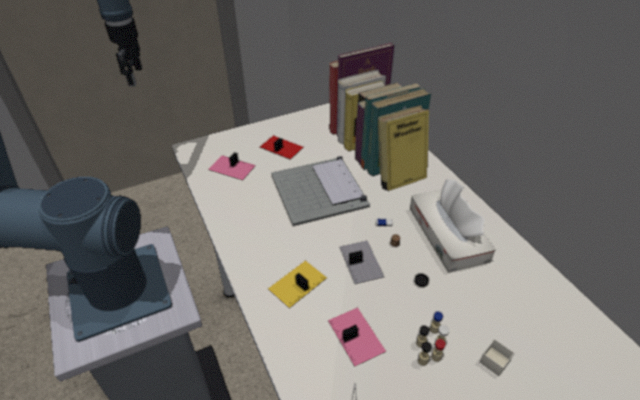

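View pics/b.png

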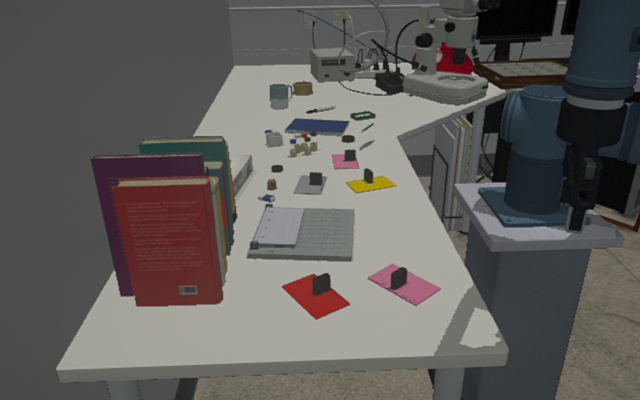

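Plates with a black grip in the scene view are pink (232,167), red (282,147), yellow (298,283), grey (361,261) and pink (356,336). The grey one at (361,261) is the steel plate. The copy board is at (320,190), with the leaf on its right half at (340,182). I'll check the choice in a crop and measure.

```bash
python3 - <<'E'
from h import *
a=load('scene');b=load('side')
c=np.hstack([cv2.resize(a['frame'][220:300,310:430],(480,320),interpolation=cv2.INTER_CUBIC)])
c2=cv2.resize(a['frame'][145:235,260:380],(480,360),interpolation=cv2.INTER_CUBIC)[:,:]
c=np.vstack([c[:260],c2[:340]]);cv2.imwrite('pics/c.png',c)
for n,d,pts in [('scene',a,[(361,261),(370,262),(356,256),(395,240),(385,222),(422,280),(300,195),(340,182)]),('side',b,[(310,187),(316,178),(330,230),(280,225)])]:
    W=cloud(d); print(n,'cam at',-R.from_rotvec(np.ravel(d['rvec'])).as_matrix().T@np.ravel(d['tvec']))
    for u,v in pts: print((u,v),W[v,u].round(4),d['frame'][v,u])
W=np.concatenate([cloud(a).reshape(-1,3),cloud(b).reshape(-1,3)]); 
def rect(m,t):
    p=W[m]; r=cv2.minAreaRect((p[:,:2]*1000).astype(np.float32)); print(t,m.sum(),r,np.median(p,0))
Wa=cloud(a)
for n,d in(('scene',a),('side',b)):
    w=cloud(d);z=w[...,2]
    for nm,lo,hi,c0,rad in [('board',.010,.04,Wa[195,300],.2),('plate',.0025,.008,Wa[262,370],.1),('grip',.02,.05,Wa[262,370],.1),('leaf',.0215,.03,Wa[182,340],.15)]:
        m=(z>lo)&(z<hi)&(np.hypot(w[...,0]-c0[0],w[...,1]-c0[1])<rad)
        p=w[m]; 
        if len(p)>5: print(n,nm,len(p),cv2.minAreaRect((p[:,:2]*1000).astype(np.float32)),p.min(0).round(3),p.max(0).round(3))
E
```

```text
scene cam at [ 0.13574574 -0.80728728  0.90597606]
(361, 261) [ 0.5407 -0.1802  0.0112] [34 33 34]
(370, 262) [ 0.5647 -0.1833 -0.002 ] [125 121 125]
(356, 256) [ 0.527  -0.178   0.0344] [13 12 14]
(395, 240) [ 0.6452 -0.1647  0.0201] [50 65 88]
(385, 222) [ 0.6632 -0.0899  0.0069] [112  75  63]
(422, 280) [ 0.6448 -0.2864  0.0022] [27 27 25]
(300, 195) [0.5039 0.0979 0.0121] [121 123 122]
(340, 182) [0.6226 0.0876 0.0223] [172 165 166]
side cam at [0.557796   1.13820084 0.57514061]
(310, 187) [ 0.5437 -0.1508  0.003 ] [122 120 121]
(316, 178) [ 0.5266 -0.1635  0.0238] [45 49 49]
(330, 230) [0.5038 0.1149 0.0135] [109 112 108]
(280, 225) [0.6163 0.1038 0.0242] [152 147 147]
scene board 3708 ((561.1129760742188, 103.44557189941406), (224.46493530273438, 220.47930908203125), 83.26182556152344) [ 0.441 -0.017  0.01 ] [0.679 0.227 0.03 ]
scene plate 469 ((562.345947265625, -167.79652404785156), (177.44422912597656, 136.12718200683594), 21.091737747192383) [ 0.469 -0.242  0.003] [ 0.661 -0.098  0.008]
scene grip 172 ((586.259765625, -165.4788360595703), (150.37655639648438, 22.88643836975
[... 175 characters left out ...]
77618598938) [ 0.563 -0.003  0.022] [0.751 0.19  0.03 ]
side board 4686 ((560.549560546875, 107.72312927246094), (226.03939819335938, 219.51393127441406), 83.3230209350586) [ 0.44  -0.009  0.01 ] [0.679 0.23  0.031]
side plate 355 ((561.6266479492188, -185.60067749023438), (182.36212158203125, 172.45443725585938), 78.42129516601562) [ 0.469 -0.276  0.003] [ 0.658 -0.105  0.008]
side grip 124 ((583.3990478515625, -160.0738525390625), (148.13023376464844, 24.693838119506836), 5.235284805297852) [ 0.51  -0.177  0.021] [ 0.657 -0.142  0.039]
side leaf 1577 ((650.2322387695312, 99.17127990722656), (194.31541442871094, 164.91836547851562), 84.93570709228516) [0.561 0.002 0.022] [0.728 0.196 0.03 ]
```

View pics/c.png

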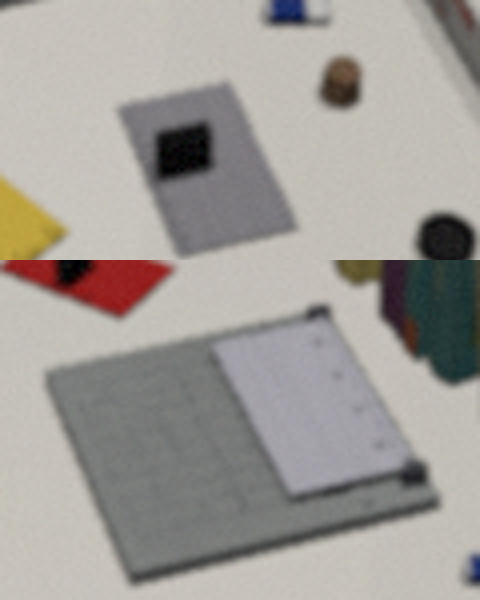

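The crop shows the plain grey steel plate, with its grip offset to the robot side, so its front edge faces away from the robot (+x). The copy board has its leaf at far right, hinge knobs at about (339,158) and (363,198) in the scene picture. Next I'll hover over the board for a wrist view.

```bash
python3 -m crank '[[[-0.433,-0.279,-0.07],-14],[[-0.433,-0.279,-0.07],-14],[[-0.433,-0.279,-0.07],-14],[[-0.433,-0.279,-0.07],-14],[[-0.433,-0.279,-0.07],-14],[[-0.433,-0.279,-0.07],-14],[[-0.433,-0.279,-0.07],-14],[[-0.433,-0.279,-0.07],-14]]' 0.4
python3 -m crank '[[[-0.05,-0.03,0],0],[[-0.05,-0.03,0],0],[[-0.05,-0.03,0],0]]'
python3 - <<'E'
from h import *
a=grab('wrist');cv2.imwrite('pics/d.png',a['frame']);W=cloud(a)
z=W[...,2];m=(z>.0175)&(z<.035)
for n,lo,hi in(('board',.009,.035),('leaf',.0195,.035)):
    m=((z>lo)&(z<hi)).astype(np.uint8); _,l,s,_=cv2.connectedComponentsWithStats(m); k=1+s[1:,4].argmax(); p=W[l==k]
    print(n,len(p),cv2.minAreaRect((p[:,:2]*1000).astype(np.float32)),np.median(p[:,2]))
print(a['vfov'],np.linalg.norm(a['tvec']))
E
```

```text
t: 1.1
ee_pos: [0.4869, 0.1183, 0.298]
tool_rot: [0.059, 0.998, 0.0, -0.0]
contact_force: [0.5, 0.6, -0.2]
gripper_width: 0.602
finger_force: 0.0
t: 1.48
ee_pos: [0.5317, 0.0845, 0.2971]
tool_rot: [0.059, 0.998, 0.0, -0.001]
contact_force: [-0.6, 0.7, -0.3]
gripper_width: 0.6
finger_force: 0.0
board 30223 ((564.2939453125, 106.3173828125), (220.09689331054688, 219.28199768066406), 83.3345718383789) 0.014642721918243213
leaf 9284 ((621.310546875, 99.7259292602539), (194.08311462402344, 95.03337097167969), 83.35071563720703) 0.02525726677291524
59.13915501437358 0.6369403796382052
```

View pics/d.png

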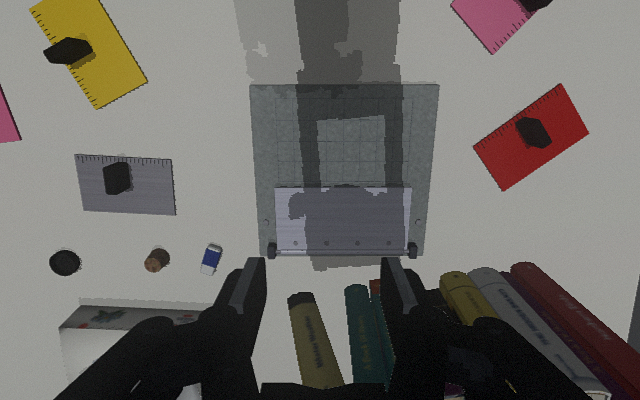

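The wrist view shows the steel plate at (126,184) with its marks on the upper (robot-side) edge, the grip at (117,178), the board at (343,165) with the leaf at (343,220), and the cap, cork and eraser at (65,263), (157,260) and (211,258). Next I'll fit the plate outline in this image.

```bash
cat >> h.py <<'E'
def plane(d,uv,z0):
    uv=np.atleast_2d(uv).astype(float); f=200/np.tan(np.radians(d['vfov'])/2)
    M=R.from_rotvec(np.ravel(d['rvec'])).as_matrix(); C=-M.T@np.ravel(d['tvec'])
    r=np.c_[(uv[:,0]-d['cx'])/f,(uv[:,1]-d['cy'])/f,np.ones(len(uv))]@M
    return C[:2]+r[:,:2]*((z0-C[2])/r[:,2])[:,None]
def goto(xy,z,ang):
    "shift to a TCP place; ang = world angle (deg) wanted of tool y (mod 180)"
    o=get_obs(); T=R.from_quat(o['tool_rot']).as_matrix(); a=np.degrees(np.arctan2(T[1,1],T[0,1]))
    t=-((ang-a+90)%180-90)
    print('now',o['ee_pos'].round(4),'tool y at',a.round(2),'shift',(T.T@(np.r_[xy,z]-o['ee_pos'])).round(4),'turn',t.round(2),'F',o['contact_force'].round(1))
E
python3 - <<'E'
from h import *
a=load('wrist');g=cv2.cvtColor(a['frame'],cv2.COLOR_BGR2GRAY);W=cloud(a)
print(g[200,60:90],g[184,165:190])
for th in (125,140,150):
    m=np.zeros_like(g);m[140:228,66:190]=(g[140:228,66:190]<th)
    m=cv2.morphologyEx(m,cv2.MORPH_OPEN,np.ones((3,3)))
    _,l,s,_=cv2.connectedComponentsWithStats(m); k=1+s[1:,4].argmax()
    c,_=cv2.findContours((l==k).astype(np.uint8),0,1); p=plane(a,c[0][:,0],.004)
    print(th,s[k],cv2.minAreaRect((p*1000).astype(np.float32)))
m=np.zeros_like(g);m[155:200,95:140]=W[155:200,95:140,2]>.031
p=W[m>0];print('grip top',len(p),cv2.minAreaRect((p[:,:2]*1000).astype(np.float32)),p.mean(0))
E
```

```text
[156 157 156 155 157 158 157 154 153 155 155 156 158 155 157 154 155 153
 156 157 154 138 101  87  96  93  96  93  98  96] [ 98  97  99  99  96 100 103  62  62  90 148 160 154 154 158 152 156 159
 159 159 159 151 158 155 158]
125 [  74  154  102   62 5391] ((545.7412109375, -170.47622680664062), (121.89668273925781, 76.10904693603516), 80.09864807128906)
140 [  74  153  102   63 5491] ((544.0380249023438, -170.354736328125), (122.18658447265625, 80.29680633544922), 80.04129791259766)
150 [  74  153  103   63 5534] ((544.1209716796875, -169.86904907226562), (123.17864990234375, 80.29007720947266), 80.12527465820312)
grip top 389 ((530.9309692382812, -168.73397827148438), (15.113858222961426, 34.13806915283203), 79.26799011230469) [ 0.53044517 -0.16712483  0.0366475 ]
```

```bash
python3 -c "
from h import *
goto([.531,-.168],.12,80.1)"
```

```text
now [0.5315 0.0851 0.2975] tool y at 83.29 shift [-0.0294 -0.2514  0.1774] turn 3.19 F [-0.1 -0.1  0.1]
```

```bash
python3 -m crank '[[[-0.029,-0.251,0.177],3.2],[[-0.029,-0.251,0.177],3.2],[[-0.029,-0.251,0.177],3.2],[[-0.029,-0.251,0.177],3.2],[[-0.029,-0.251,0.177],3.2],[[-0.029,-0.251,0.177],3.2],[[-0.029,-0.251,0.177],3.2]]'
python3 - <<'E'
from h import *
a=grab('wrist');cv2.imwrite('pics/e.png',a['frame']);W=cloud(a)
z=W[...,2];m=((z>.03)&(z<.045)&(np.hypot(W[...,0]-.531,W[...,1]+.168)<.04))
p=W[m];print('grip top',len(p),cv2.minAreaRect((p[:,:2]*1000).astype(np.float32)),p.mean(0))
goto([.531,-.168],.009,80.1)
E
```

```text
t: 2.4
ee_pos: [0.5317, -0.1668, 0.1216]
tool_rot: [0.086, 0.996, 0.0, 0.0]
contact_force: [-0.2, 0.9, -0.3]
gripper_width: 0.601
finger_force: 0.0
grip top 974 ((530.5664672851562, -168.998779296875), (13.826031684875488, 33.50312423706055), 79.6510009765625) [ 0.52921345 -0.16884544  0.03708956]
now [ 0.5321 -0.1666  0.1221] tool y at 80.16 shift [ 0.001  -0.0016  0.1131] turn 0.06 F [-0.6  0.8  0.6]
```

View pics/e.png

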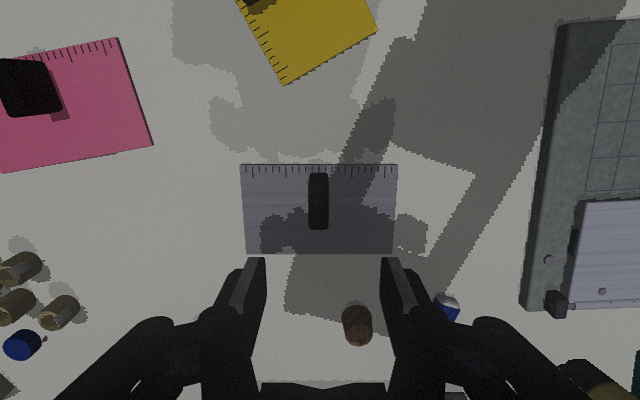

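The plate lies centred between the open fingers, with its grip at (318,200); the cork (357,325) and eraser (446,308) are clear. Descending to grasp.

```bash
python3 -m crank '[[[0.001,-0.002,0.04],0.2],[[0.001,-0.002,0.08],0.2],[[0.001,-0.002,0.1],0.2],[[0.001,-0.002,0.111],0.2],[[0.001,-0.002,0.111],0.2],[[0.001,-0.002,0.111],0.2]]'
python3 -m crank '[[[0,0,0],0],[[0,0,0],0],[[0,0,0],0],[[0,0,0],0],[[0,0,0],0],[[0,0,0],0]]' 1 80
python3 -m crank '[[[0,0,0],0],[[0,0,0],0],[[0,0,-0.02],0],[[0,0,-0.05],0],[[0,0,-0.08],0],[[0,0,-0.08],0]]'
python3 - <<'E'
from h import *
a=grab('wrist');cv2.imwrite('pics/f.png',a['frame'])
b=grab('side')
goto([.5,.1],.08,83.34)
E
```

```text
t: 3.2
ee_pos: [0.5314, -0.17, 0.0113]
tool_rot: [0.088, 0.996, -0.0, 0.001]
contact_force: [0.6, -0.9, -0.4]
gripper_width: 0.596
finger_force: 0.0
t: 3.95
ee_pos: [0.5308, -0.1703, 0.0108]
tool_rot: [0.088, 0.996, -0.0, 0.001]
contact_force: [-0.3, 0.6, 6.5]
gripper_width: 0.145
finger_force: 79.3
t: 4.7
ee_pos: [0.5318, -0.1709, 0.092]
tool_rot: [0.088, 0.996, -0.001, 0.002]
contact_force: [0.4, 0.6, -1.4]
gripper_width: 0.149
finger_force: 78.3
now [ 0.5299 -0.1698  0.0893] tool y at 79.86 shift [0.0769 0.2604 0.0094] turn -3.48 F [ 0.1  0.1 -1.7]
```

View pics/f.png

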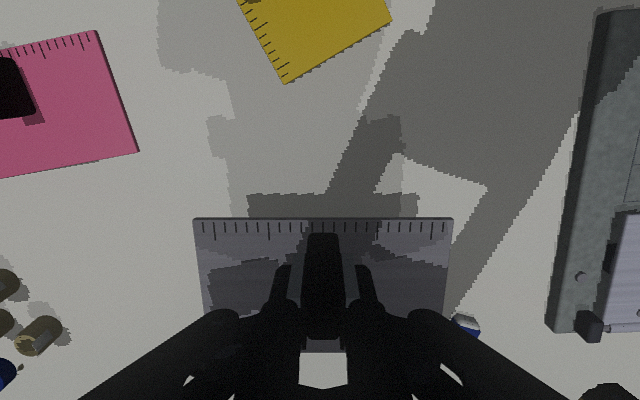

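Plate is held, with its rear edge at row 218 level and square to the tool. I'll check its tilt and offset in the hand and work out the carry.

```bash
cat > pl.py <<'E'
from h import *
def plate(d,o):
    "plate in tool frame: plane fit (top) and rear edge line"
    T=R.from_quat(o['tool_rot']).as_matrix(); P=(cloud(d)-o['ee_pos'])@T   # tool coords
    g=cv2.cvtColor(d['frame'],cv2.COLOR_BGR2GRAY)
    m=(P[...,2]>-.015)&(P[...,2]<.015)&(abs(P[...,1])<.056)&(abs(P[...,1])>.028)&(P[...,0]>.004)&(P[...,0]<.048)
    p=P[m]; p=p[np.isfinite(p).all(1)]
    c=np.linalg.lstsq(np.c_[p[:,:2],np.ones(len(p))],p[:,2],rcond=None)[0]
    for _ in range(3):
        r=p[:,2]-np.c_[p[:,:2],np.ones(len(p))]@c; p=p[abs(r)<max(2.5*np.median(abs(r)),.0005)]
        c=np.linalg.lstsq(np.c_[p[:,:2],np.ones(len(p))],p[:,2],rcond=None)[0]
    print('n',len(p),'plane tilt deg (x,y)',np.degrees(c[:2]).round(2),'z at TCP',c[2].round(4),'grip rear x ~ -.0? px range',p[:,0].min().round(4),p[:,0].max().round(4))
    return c
E
python3 - <<'E'
from pl import *
d=load('wrist');o=get_obs();c=plate(d,o)
# rear edge by depth step: tool x = -world x direction
T=R.from_quat(o['tool_rot']).as_matrix();P=(cloud(d)-o['ee_pos'])@T
top=abs(P[...,2]-(P[...,:2]@c[:2]+c[2]))<.006
m=top&(abs(P[...,1])<.08)&(P[...,0]>-.03)&(P[...,0]<.08)
e=[(u,np.flatnonzero(m[:,u]).min()) for u in range(200,448) if m[:,u].any()]
e=np.array(e); q=plane(d,e-[0,.5],o['ee_pos'][2]-c[2]); q=(np.c_[q,np.full(len(q),o['ee_pos'][2]-c[2])]-o['ee_pos'])@T
k=np.polyfit(q[:,1],q[:,0],1); r=q[:,0]-np.polyval(k,q[:,1]); q=q[abs(r)<.002]; k=np.polyfit(q[:,1],q[:,0],1)
print('rear edge: x=',k[1].round(4),'(want .0225)','slope deg',np.degrees(k[0]).round(2),len(q),'y span',P[m][:,1].min(),P[m][:,1].max())
goto([.5138,.1122],.06,83.34)
E
```

```text
n 3412 plane tilt deg (x,y) [0.79 0.08] z at TCP 0.0039 grip rear x ~ -.0? px range 0.004 0.0209
rear edge: x= 0.0217 (want .0225) slope deg 0.46 248 y span -0.060104131192388284 0.0600713508426929
now [ 0.5299 -0.1698  0.0893] tool y at 79.86 shift [0.0655 0.2748 0.0294] turn -3.48 F [ 0.1  0.1 -1.7]
```

```bash
python3 -m crank '[[[0.01,0.05,0],-1],[[0.03,0.11,0],-2],[[0.04,0.17,0],-3.2],[[0.055,0.23,0],-3.2],[[0.065,0.275,0.005],-3.2],[[0.065,0.275,0.029],-3.2],[[0.065,0.275,0.029],-3.2],[[0.065,0.275,0.029],-3.2]]'
python3 - <<'E'
from h import *
a=grab('wrist');cv2.imwrite('pics/g.png',a['frame'])
goto([.5138,.1122],.028,83.34)
E
```

```text
t: 5.8
ee_pos: [0.5144, 0.1117, 0.0605]
tool_rot: [0.061, 0.998, -0.0, -0.001]
contact_force: [0.6, 0.7, -2.3]
gripper_width: 0.146
finger_force: 78.6
now [0.515  0.1115 0.061 ] tool y at 83.01 shift [0.0013 0.0006 0.033 ] turn -0.33 F [ 1.   0.5 -1.4]
```

View pics/g.png

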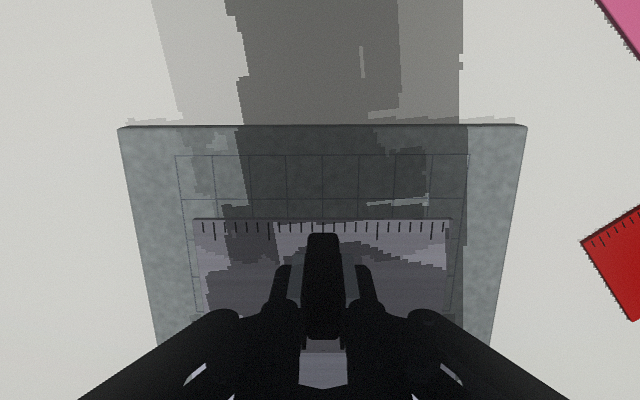

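The plate hovers over the board, with its rear edge at row 219 and the board's rear edge at row about 125. I'll compare the two edges for squareness and spacing.

```bash
cat > ed.py <<'E'
from pl import *
def line(d,u0,u1,v0,v1,z,sgn):
    "strongest row step (sgn -: bright above dark below) -> world line angle and midpoint"
    g=cv2.GaussianBlur(d['frame'],(3,3),0).astype(float).sum(2); s=np.gradient(g,axis=0)*sgn
    us=np.arange(u0,u1); vs=v0+s[v0:v1,u0:u1].argmax(0)
    vs=np.array([v+ (0 if (den:=s[v-1,u]-2*s[v,u]+s[v+1,u])==0 else np.clip((s[v-1,u]-s[v+1,u])/2/den,-1,1)) for u,v in zip(us,vs)])
    for _ in range(4):
        k=np.polyfit(us,vs,1); r=vs-np.polyval(k,us); ok=abs(r)<max(2*np.median(abs(r)),.5); us,vs=us[ok],vs[ok]
    q=plane(d,np.c_[[u0,u1],np.polyval(k,[u0,u1])],z); t=q[0]-q[1] if q[0,1]>q[1,1] else q[1]-q[0]
    print('n',len(us),'rows',np.polyval(k,[u0,u1]).round(2),'angle',np.degrees(np.arctan2(t[1],t[0])).round(2),'mid',q.mean(0).round(4))
    return q
E
python3 - <<'E'
from ed import *
d=load('wrist');o=get_obs()
W=cloud(d)
print('depth z: plate',[W[v,u,2].round(4) for u,v in((230,260),(260,270),(400,270),(420,250),(430,280),(220,290))],'board',[W[v,u,2].round(4) for u,v in((160,200),(220,180),(400,180),(490,200))])
zp=np.nanmedian(W[225:290,390:440,2]); print('zp',zp)
print('board');b=line(d,135,510,118,134,.014,-1);b2=line(d,135,510,118,134,.014,1)
print('plate');p=line(d,200,446,212,226,zp,1);p=line(d,200,446,212,226,zp,-1)
c=plate(d,o)
E
```

```text
depth z: plate [np.float64(0.0543), np.float64(0.0533), np.float64(0.0546), np.float64(0.0547), np.float64(0.0552), np.float64(0.054)] board [np.float64(0.0147), np.float64(0.0125), np.float64(0.0147), np.float64(0.0138)]
zp 0.05382395676510469
board
n 375 rows [124.84 122.87] angle 83.4 mid [0.4541 0.1196]
n 369 rows [127.95 126.05] angle 83.39 mid [0.4557 0.1194]
plate
n 156 rows [219.55 219.26] angle 83.17 mid [0.4922 0.1153]
n 134 rows [216.78 216.45] angle 83.18 mid [0.4909 0.1155]
n 3917 plane tilt deg (x,y) [ 0.38 -0.02] z at TCP 0.0071 grip rear x ~ -.0? px range 0.004 0.0237
```

```bash
python3 -m crank '[[[0,0,0.015],-0.2],[[0,0,0.028],-0.2],[[0,0,0.033],-0.2],[[0,0,0.034],-0.2],[[0,0,0.035],-0.2]]'
python3 -m crank '[[[0,0,0.0005],0],[[0,0,0.001],0],[[0,0,0.001],0]]'
python3 -m crank '[[[0,0,0.0005],0],[[0,0,0.001],0],[[0,0,0.001],0]]'
python3 -c "
from h import *
print(get_obs()['contact_force'],get_obs()['moment'])"
```

```text
t: 6.48
ee_pos: [0.515, 0.1121, 0.026]
tool_rot: [0.059, 0.998, 0.0, 0.0]
contact_force: [0.1, 1.0, -1.0]
gripper_width: 0.151
finger_force: 78.6
t: 6.85
ee_pos: [0.5148, 0.1122, 0.0251]
tool_rot: [0.059, 0.998, 0.0, 0.0]
contact_force: [1.0, -0.6, -1.5]
gripper_width: 0.148
finger_force: 78.6
t: 7.22
ee_pos: [0.5148, 0.1122, 0.0248]
tool_rot: [0.059, 0.998, -0.0, 0.0]
contact_force: [-3.5, 0.4, 6.1]
gripper_width: 0.146
finger_force: 80.0
[-3.49705994  0.40485218  6.06075532] [ 0.00213306  0.35194974 -0.03932203]
```

Contact with the board at about 6 N. Sliding forward (−x of the tool).

```bash
python3 -m crank '[[[-0.004,0,-0.0003],0],[[-0.008,0,-0.0003],0],[[-0.012,0,-0.0003],0],[[-0.016,0,-0.0003],0],[[-0.02,0,-0.0003],0],[[-0.024,0,-0.0003],0],[[-0.026,0,-0.0003],0],[[-0.026,0,-0.0003],0]]'
python3 - <<'E'
from ed import *
d=grab('wrist');s=grab('side')
o=get_obs();print(o['contact_force'],o['moment'])
c=np.vstack([d['frame'][60:320],cv2.resize(s['frame'][190:270,230:390],(640,320),interpolation=cv2.INTER_CUBIC)]);cv2.imwrite('pics/i.png',c)
print('board');line(d,135,510,100,180,.014,-1)
print('plate');line(d,200,446,208,232,.018,1);plate(d,o)
E
```

```text
t: 8.22
ee_pos: [0.5396, 0.1093, 0.0248]
tool_rot: [0.059, 0.998, 0.0, -0.001]
contact_force: [-4.2, 0.1, 5.7]
gripper_width: 0.144
finger_force: 79.8
[-5.36502615  0.24939235  6.71967429] [ 0.01879588  0.61289703 -0.00164055]
board
n 375 rows [137.08 155.29] angle 80.56 mid [0.485  0.1171]
plate
n 174 rows [217.19 225.05] angle 81.38 mid [0.5183 0.113 ]
n 9916 plane tilt deg (x,y) [ 7.54 -0.03] z at TCP 0.0055 grip rear x ~ -.0? px range 0.004 0.048
```

View pics/i.png

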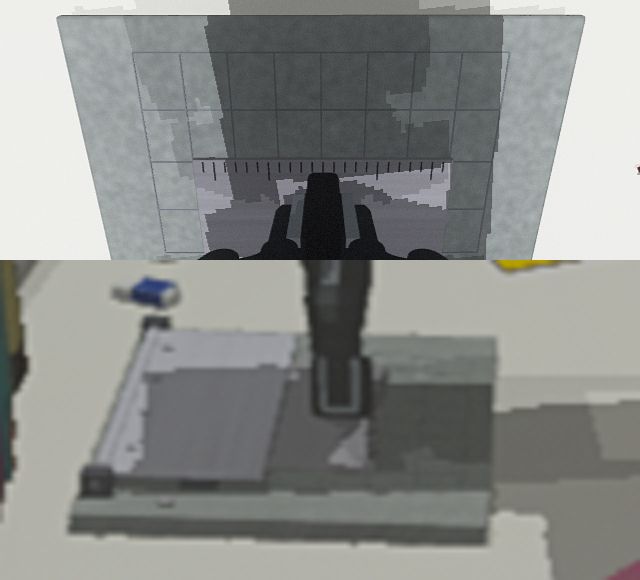

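The plate's front has gone under the leaf (leaf edge at about (280,420) in the lower half) and the leaf still lies flat; the plate's rear edge is at wrist row 218 and the board's rear edge at row 76. Re-measuring with the right row window.

```bash
python3 - <<'E'
from ed import *
d=load('wrist')
for s in(1,-1):
    b=line(d,80,560,66,86,.014,s).mean(0); p=line(d,200,446,211,225,.018,s).mean(0)
    print('rear-rear along board x', (p-b)@[.9933,-.116], 'final 0.070')
E
```

```text
n 408 rows [77.19 76.98] angle 83.38 mid [0.4564 0.1188]
n 217 rows [219.43 219.27] angle 83.39 mid [0.5174 0.1129]
rear-rear along board x 0.06127415771986721 final 0.070
n 480 rows [74.36 73.96] angle 83.4 mid [0.4553 0.1189]
n 163 rows [216.76 216.54] angle 83.4 mid [0.5161 0.113 ]
rear-rear along board x 0.061088739237151544 final 0.070
```

Perfectly square, about 8–9 mm to go. Approaching the stop slowly.

```bash
python3 -m crank '[[[-0.002,0,0],0],[[-0.004,0,0],0],[[-0.006,0,0],0],[[-0.006,0,0],0]]'
python3 -m crank '[[[-0.0005,0,0],0],[[-0.001,0,0],0],[[-0.001,0,0],0]]'
python3 -m crank '[[[-0.0005,0,0],0],[[-0.001,0,0],0],[[-0.001,0,0],0]]'
```

```text
t: 8.82
ee_pos: [0.5456, 0.1086, 0.0248]
tool_rot: [0.059, 0.998, 0.0, -0.001]
contact_force: [-4.3, 0.7, 6.9]
gripper_width: 0.146
finger_force: 79.7
t: 9.2
ee_pos: [0.5462, 0.1086, 0.0248]
tool_rot: [0.059, 0.998, 0.0, -0.001]
contact_force: [-5.1, 0.6, 7.2]
gripper_width: 0.151
finger_force: 80.0
t: 9.57
ee_pos: [0.5471, 0.1085, 0.0248]
tool_rot: [0.059, 0.998, 0.0, -0.001]
contact_force: [-5.9, 0.7, 7.0]
gripper_width: 0.146
finger_force: 80.0
```

```bash
python3 -m crank '[[[-0.0005,0,0],0],[[-0.001,0,0],0],[[-0.001,0,0],0]]' | grep -E 'ee_|force'
python3 -m crank '[[[-0.0005,0,0],0],[[-0.001,0,0],0],[[-0.001,0,0],0]]'| grep -E 'ee_|force'
python3 -c "
from h import *
print(get_obs()['moment'])"
```

```text
ee_pos: [0.5471, 0.1085, 0.0248]
contact_force: [-8.4, 1.8, 10.5]
finger_force: 80.4
ee_pos: [0.5471, 0.1085, 0.0248]
contact_force: [-12.3, 2.4, 13.6]
finger_force: 80.8
[ 0.18248194  1.51467417 -0.08726249]
```

```bash
python3 - <<'E'
from ed import *
d=grab('wrist');s=grab('side');sc=grab('scene')
b=line(d,80,560,50,80,.014,-1).mean(0); p=line(d,200,446,211,225,.018,-1).mean(0)
print('rear-rear', (p-b)@[.9933,-.116])
T=np.array([.9933,-.116])
for n,q in(('wrist',d),('side',s),('scene',sc)):
    W=cloud(q); X=(W[...,:2]-[.564,.1065])@T; Y=(W[...,:2]-[.564,.1065])@[.116,.9933]
    for nm,lo,hi in(('leaf front',.012,.03),('leaf rear',.06,.085),('board',-.1,-.085),('plate rear',-.037,-.028)):
        m=(X>lo)&(X<hi)&(abs(Y)<(.05 if nm!='leaf rear' else .07))&(abs(Y)>.025)&(W[...,2]<.045)
        if m.sum()>10: print(n,nm,m.sum(),np.median(W[...,2][m]).round(4),end='; ')
    print()
c=np.vstack([d['frame'][40:280],cv2.resize(s['frame'][190:270,230:390],(640,320),interpolation=cv2.INTER_CUBIC)]);cv2.imwrite('pics/j.png',c)
E
```

```text
n 480 rows [55.12 54.63] angle 83.42 mid [0.4554 0.1188]
n 173 rows [216.97 216.49] angle 83.49 mid [0.5236 0.1122]
rear-rear 0.0685577846280525
wrist leaf front 42 0.0179; wrist board 4396 0.0141; wrist plate rear 1937 0.0182; 
side leaf front 84 0.0245; side leaf rear 207 0.0245; side board 73 0.0137; side plate rear 28 0.0179; 
scene leaf front 46 0.0223; scene leaf rear 180 0.0228; scene board 64 0.0119; scene plate rear 39 0.016;
```

View pics/j.png

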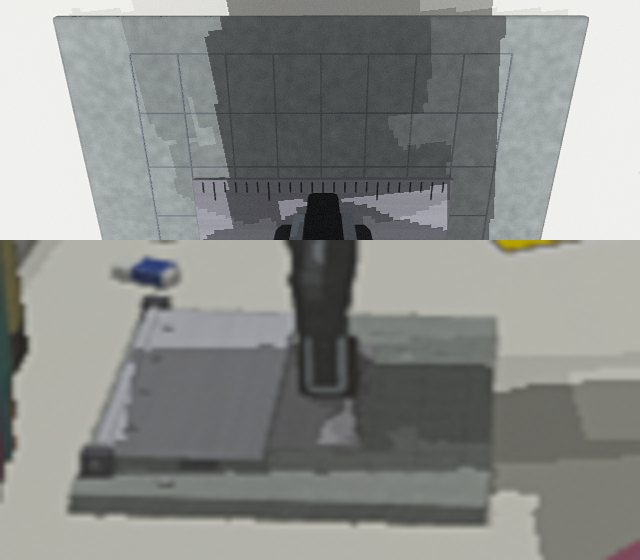

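Leaf still flat (24.5 mm top, front and rear alike), plate square within 0.1°, and it stops moving at TCP board x ≈ −17 mm, as expected at the stop. I'll confirm by easing the down-force while pushing on.

```bash
python3 -m crank '[[[0,0,-0.0007],0],[[-0.0005,0,-0.0014],0],[[-0.001,0,-0.0014],0],[[-0.001,0,-0.0014],0]]' | grep -E 'ee_|tool|force'
python3 -c "
from h import *
o=get_obs();print(o['contact_force'],o['moment'],o['ee_pos'])"
```

```text
ee_pos: [0.5472, 0.1085, 0.0251]
tool_rot: [0.059, 0.998, 0.0, -0.004]
contact_force: [-9.9, 1.6, 7.0]
finger_force: 79.8
[-9.9278759   1.63932723  6.95287006] [ 0.25841409  1.51298212 -0.04020352] [0.547217   0.10847769 0.02511623]
```

The plate is up against the stop. Now I'll relax the forward push and press down at about 10 N.

```bash
python3 -m crank '[[[0.0005,0,0.0008],0],[[0.001,0,0.0016],0],[[0.0012,0,0.0018],0],[[0.0012,0,0.0018],0],[[0.0012,0,0.0018],0]]' | grep -E 'ee_|tool|force'
python3 -c "
from h import *
o=get_obs();print(o['t'],o['contact_force'],o['moment'],o['ee_pos'],o['tool_rot'].round(4))"
```

```text
ee_pos: [0.5471, 0.1085, 0.0248]
tool_rot: [0.059, 0.998, 0.0, -0.003]
contact_force: [-12.5, 2.0, 15.3]
finger_force: 81.2
11.6 [-12.50843422   1.9923795   15.32083454] [ 0.15565568  1.58108198 -0.05831378] [0.54711871 0.10849425 0.02477385] [ 0.0585  0.9983  0.     -0.0028]
```

```bash
python3 -m crank '[[[0.0008,0,-0.0005],0],[[0.0015,0,-0.0008],0],[[0.0015,0,-0.0008],0],[[0.0015,0,-0.0008],0]]' | grep -E 'ee_|tool|force'
python3 - <<'E'
from ed import *
d=grab('wrist')
b=line(d,80,560,50,80,.014,-1).mean(0); p=line(d,200,446,211,225,.018,-1).mean(0)
print('rear-rear', (p-b)@[.9933,-.116]); 
W=cloud(d);X=(W-[.564,.1065,0])@[.9933,-.116,0];Y=(W-[.564,.1065,0])@[.116,.9933,0]
m=(X<-.013)&(X>-.038)&(abs(Y)<.056)&(abs(Y)>.026)&(abs(W[...,2]-.018)<.006)
mb=(X<-.05)&(X>-.1)&(abs(Y)<.09)&(abs(W[...,2]-.014)<.006)
for k in(m,mb):
    A=np.c_[X[k],Y[k],np.ones(k.sum())];c=np.linalg.lstsq(A,W[...,2][k],rcond=None)[0];print('tilt',np.degrees(c[:2]).round(2),'z at x=-25mm',(c[2]-.025*c[0]).round(4))
o=get_obs();print(o['t'],o['contact_force'],o['moment'],o['ee_pos'],o['tool_rot'].round(4))
E
```

```text
ee_pos: [0.5471, 0.1085, 0.0248]
tool_rot: [0.059, 0.998, 0.0, -0.002]
contact_force: [-7.0, 1.2, 5.7]
finger_force: 79.6
n 480 rows [54.83 54.34] angle 83.41 mid [0.4554 0.1189]
n 168 rows [216.72 216.55] angle 83.39 mid [0.5236 0.1122]
rear-rear 0.06856330748826119
tilt [-0.06  0.03] z at x=-25mm 0.0182
tilt [0.01 0.03] z at x=-25mm 0.0141
12.15 [-5.725476    1.21778908  6.70247148] [ 0.22967731  0.85066975 -0.0240321 ] [0.54712961 0.10849738 0.02481617] [ 5.860e-02  9.983e-01  1.000e-04 -1.500e-03]
```

Plate is flat (0.06°), square, and seated. A touch more down-force to reach about 10 N, then hand in.

```bash
python3 -m crank '[[[0,0,0.0004],0],[[0,0,0.0007],0],[[0,0,0.0007],0],[[0,0,0.0007],0],[[0,0,0.0007],0],[[0,0,0.0007],0]]' | grep -E 'ee_|tool|force'
python3 - <<'E'
from h import *
o=get_obs();F=o['contact_force'];print(o['t'],F,o['ee_pos'],o['tool_rot'].round(4))
if 6<F[2]<16: print(bot.finish_job())
E
```

```text
ee_pos: [0.5471, 0.1085, 0.0248]
tool_rot: [0.059, 0.998, 0.0, -0.001]
contact_force: [-9.1, 1.3, 12.3]
finger_force: 80.5
12.9 [-9.08416055  1.25103316 12.29975536] [0.54713402 0.10849127 0.0247538 ] [ 5.860e-02  9.983e-01  1.000e-04 -1.400e-03]
the job is handed in; nothing more can be done
None
```

I handed the job in at 12.9 s with the steel plate seated square under the leaf against the stop, still gripped and pressed flat on the board (wrist force about 12 N); the leaf read flat in the images, and I did not re-check the lens cap, cork or eraser at the end, though the arm's path stayed clear of them.

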